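# Tap a valve plate onto the scribed line and clamp it

### The job

The aluminium valve plate lies skewed on the T-slotted clamping table. With light taps on its long edges, from one side and the other, slide it until the notches at both its ends sit on the table's scribed centre line to within 2 mm, then close the toggle clamp on it fully so that it stays there. Tap gently, do not slam the clamp, and leave the other things on the bench alone.

Things in the scene. Friction and masses are not known exactly. Their poses are not given: they have to be found in the camera images.
- fixture: the clamping table: flat steel plate 300 x 300 mm, 20 mm thick, with four T-slots, fixed on the bench. Origin: centre of its underside; z up. Its scribed centre line runs along its own x axis over the middle (y = 0) of the top face, 20 mm above the bench. The clamp stands on its +y side, over |x| < 23 mm, y above 95 mm, up to 180 mm high when open
- plate: the loose valve plate: flat aluminium slab 200 (own x) x 120 (own y) x 12 mm, about 0.8 kg, on a bonded rubber gasket. Origin: centre of its underside; z up. Starts turned 6 to 13 degrees off the line. A push at its middle drags it under 4 to 9 N; one 70 mm along from the middle takes about half and swings it about a point near its other end. Where it lies along the line does not matter
- notch_near (a point): the scribed notch at the middle of the plate's short edge at its own x = -100 mm (towards the robot), on the plate's top face
- notch_far (a point): the same at the plate's own x = +100 mm (away from the robot)
- line_near (a point): a point of the scribed line on the table's top face, 140 mm from the table's middle towards the robot (table's own x = -140 mm)
- line_far (a point): the same at the table's own x = +140 mm
- clamp_handle (a joint): the toggle clamp's handle, rad: 0 as it starts (open, handle upright, leaning 13 degrees outwards, away from the plate), 1.35 to 1.39 closed (handle level, pointing to the table's +y, against its stop). It swings outwards and down, stays where it is left, takes 3 to 5 N at the grip to move, a little more over the last 0.3 rad as the pad meets the plate
- handle_pivot (a point): the handle's pivot: table's own x = 0, y = 128 mm, 52 mm above the bench
- handle_grip (a point): middle of the handle's black round grip, on its axis, 85 mm from the pivot; the grip is 18 mm thick and runs from 50 to 126 mm from the pivot
- clamp_arm: the clamp's arm with the black rubber pad (18 mm across). Origin: its pivot, table's own x = 0, y = 103 mm, 60 mm above the bench. Open it stands upright, its top 135 mm above the bench, the pad sticking out to y = 68 mm, over 110 mm high; linked to the handle it comes down as the handle goes down, and the pad lands on the plate 40 mm from the line
- bin: bystander: open red plastic bin 160 x 100 x 75 mm; origin: centre of its underside
- spanner: bystander: open-ended steel spanner, 160 mm long, 8 mm thick; origin: middle of its underside
- try_square: bystander: steel try square, 75 mm stock and 95 mm blade, 16 mm high; origin: under the middle of the stock
- spray_bottle: bystander: white spray bottle, 72 mm across, 210 mm high; origin: centre of its underside

How it is judged:
By the outcome, as a careful person would: the job done as asked, in the order asked, and still so for the second after the job is handed in, with the robot touching nothing.
It also fails if it takes over 72 s, if anything falls off the work surface, if the arm or the gripper's body presses on something with over 40 N, if the wrist force passes 120 N, or if a joint passes its speed limit or range.

### The arm

A 6-joint arm with a two-finger parallel gripper is mounted at the origin on the work surface. World frame = base frame: x ahead of the robot, y to its left, z up, the work surface at z = 0. Lengths are in m, angles in degrees, forces in N, time in s.
With the tool pointing down it reaches from about 0.35 to 0.725 m from the base axis. Payload 4.3 kg.
Tool frame: the origin (TCP) lies at the very end of the fingers, on their centre line; the grasp point (between the pads) lies 19 mm behind it (bot.hold_point_z is the z of the grasp point in the tool frame, in m); z points along the fingers, y is the line along which they close (so a half turn about z gives the same grasp; the last joint's range is limited). The gripper opens to 85 mm and grips with 20 to 120 N. Pads are 22 mm wide; open, the fingers measure 114 mm over their backs; the gripper's body (76 mm by 85 mm) begins 54 mm behind the grasp point. The pads swing forward as they close: fully open they stand 13 mm farther back than shut.
Start: joints at [59.399, 21.618, 4.641, 73.018, 0, 83.68], TCP at [0.236, 0.524, 0.231] pointing down, gripper open.
Joint ranges: [-156.06, 156.06], [-48.1, 94.91], [-58.44, 69.94], [-101.28, 121.22], [-78.64, 73.56], [-180, 180]. Speed limits (degrees/s): [147.25, 147.25, 180, 180, 180, 180].

### API

Orientations are given as a 3x3 rotation matrix whose columns are the frame's x, y, z axes.
In Python, from cell import bot gives the robot as it stands. The module is installed in compiled form; this text tells all that it offers.
- The arm moves only by the shell command python3 -m jog 'ROWS' [FORCE]. ROWS is JSON, a list that holds one entry, the list of rows, each a list of 5 numbers: the closure, from 0 (fully open) to 1 (shut), then the shift along the tool's x, y, z each as a share of 400 mm, from -1 to 1, then the turn about the tool's z as a share of 2 rad, from -1 to 1. A call has 1 to 12 rows; each row is the pose to reach, as a shift and turn from the pose commanded when the call began, along the tool's axes at that moment; what a row does not reach only later rows make up. A row lasts 1/10 s, in which the tool goes at most 50 mm and 8.59 degrees, less where a joint would pass 70% of its speed; a pose out of reach is approached as far as the arm can. A call with a number of a shift or a turn outside -1 to 1 is refused whole. A call with a gripper value outside its range is refused whole. The fingers move at their own pace and stop on an object; FORCE is the grip in N (left out, the last holds). Time passes only in rows, so rows that repeat a pose let the fingers close. It gives the time, the measured TCP pose, the force, the opening and the grip force at its end, in the units of the state.
- bot.sense(): the state, without advancing time (a new reading comes with each control period).
- bot.grab_frame(name): name is "scene" or "top" or "wrist"; returns a dict with "frame" (480x640x3 uint8, red, green, blue), "fx", "fy", "cx", "cy" (pixels), "pose" (4x4, takes a point from camera to world coordinates). Camera axes: x right, y up, looking along -z (the intrinsics and any distortion apply to the point x, -y, -z); pixel columns grow to the right and rows downward; lengths in m; the calibration is good to about 2 mm. A picture is of the moment at which its call begins. There is no depth.
- bot.finish_job(): hands the job in; it is judged then, once.
The state is a dict: "t": time; "q": joint angles; "joint_vel": joint speeds; "joint_efforts": joint torques, N m; "tcp_pos": TCP position; "eef_rot": TCP orientation; "contact_force": force on the tool from outside, world axes, zero at the start; "torque": the same for the moment, N m; "gripper_width": opening from 0.0 (shut) to 1.0 (fully open); "grip_force": force on a finger pad.
Only numpy, scipy, OpenCV 4.12 (cv2) and the standard library are available. Lean on these libraries where they do the work, as an engineer would, in place of code of your own. Each camera call takes 0.05 s, during which the arm holds its last target. There are 200 camera calls.

## Working session

There is one attempt and no reset: what is moved stays moved. The work goes in short steps, Python scripts to look and compute and a shell command to move; the robot and the scene stay as the last step left them, time stands still between calls to the robot, and variables do not carry over. Pictures are saved under pics/ and viewed, at most 10 in all, crops included, and the job is handed in when it is done.

```bash
mkdir -p pics
cat > h.py <<'E'
import numpy as np, cv2
from cell import bot
def grab(n,f):
    d=bot.grab_frame(n); cv2.imwrite('pics/'+f+'.png',d['frame'][:,:,::-1]); np.savez('pics/'+f+'.npz',**{k:d[k] for k in('frame','fx','fy','cx','cy','pose')}); return d
def load(f): return np.load('pics/'+f+'.npz')
def ray(d,uv):
    v=np.array([(uv[0]-d['cx'])/d['fx'],-(uv[1]-d['cy'])/d['fy'],-1.]); P=d['pose']; return P[:3,3],P[:3,:3]@v
def onz(d,uv,z):
    o,v=ray(d,uv); return o+v*(z-o[2])/v[2]
def proj(d,p):
    P=d['pose']; c=P[:3,:3].T@(np.asarray(p)-P[:3,3]); return np.array([d['cx']+d['fx']*c[0]/-c[2], d['cy']+d['fy']*c[1]/c[2]])
E
python3 - <<'E'
from h import *
a=grab('top','top0');b=grab('scene','sc0');w=grab('wrist','w0')
for d in (a,b,w): print({k:(v if k!='pose' else v.round(3).tolist()) for k,v in d.items() if k!='frame'})
print(bot.sense()); print(bot.hold_point_z)
E
```

```text
{'fx': 521.3971995458216, 'fy': 521.3971995458216, 'cx': 304.1682682857482, 'cy': 237.94140459670126, 'pose': [[0.006, 0.993, -0.12, 0.362], [-1.0, 0.005, -0.006, -0.03], [-0.005, 0.12, 0.993, 1.511], [0.0, 0.0, 0.0, 1.0]]}
{'fx': 555.596884835592, 'fy': 555.596884835592, 'cx': 320.43796660692186, 'cy': 242.2232741139866, 'pose': [[-0.816, -0.405, 0.413, 1.172], [0.578, -0.568, 0.586, 0.884], [-0.002, 0.717, 0.697, 1.164], [0.0, 0.0, 0.0, 1.0]]}
{'fx': 418.31220879896, 'fy': 418.31220879896, 'cx': 313.8117350581579, 'cy': 233.67886575610865, 'pose': [[0.412, -0.877, -0.248, 0.174], [0.911, 0.396, 0.114, 0.553], [-0.002, -0.273, 0.962, 0.372], [0.0, 0.0, 0.0, 1.0]]}
{'t': 0.15, 'q': array([ 5.93997436e+01,  2.16527904e+01,  4.58123981e+00,  7.30199060e+01,
       -1.63965156e-04,  8.36813700e+01]), 'joint_vel': array([-0.01979463, -0.24782565,  0.198697  , -0.01834709, -0.00308606,
       -0.07143424]), 'joint_efforts': array([ 1.17786312e-03, -4.64034712e+01,  2.70170742e+01,  1.38921672e-02,
       -1.10503101e-04,  8.78503243e-06]), 'tcp_pos': array([0.23617829, 0.52370029, 0.23057536]), 'eef_rot': array([[-9.11535125e-01,  4.11221425e-01, -8.10084502e-04],
       [ 4.11222186e-01,  9.11534104e-01, -1.37538586e-03],
       [ 1.72831518e-04, -1.58683724e-03, -9.99998726e-01]]), 'contact_force': array([-0.32218873,  0.54401961,  0.13128025]), 'torque': array([-0.03861548, -0.02576811,  0.00820641]), 'grip_force': 0.0, 'gripper_width': 1.0037526226251807}
-0.0187
```

View pics/top0.png

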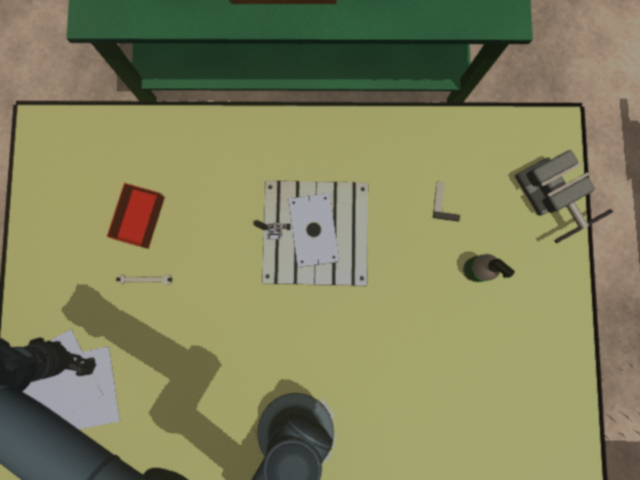

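View pics/sc0.png

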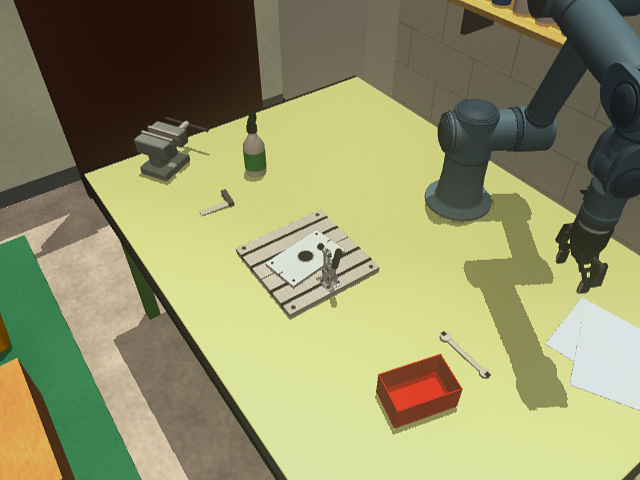

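Run:
```python
from h import *
d=load('top0')
C=np.array([onz(d,p,.02) for p in [(265,181),(368,182),(367,286),(262,285)]]);print(C.round(3),C.mean(0))
print([onz(d,p,.032).round(3) for p in [(290,197),(328,194),(338,263),(300,267)]])
s=bot.sense();t=C.mean(0);t[2]=.25
print(s['eef_rot'].T@(t-s['tcp_pos'])/.4)
```

```text
[[ 0.709  0.095  0.02 ]
 [ 0.707 -0.206  0.02 ]
 [ 0.405 -0.2    0.02 ]
 [ 0.406  0.099  0.02 ]] [ 0.55684181 -0.05296324  0.02      ]
[array([0.659, 0.021, 0.032]), array([ 0.669, -0.089,  0.032]), array([ 0.469, -0.117,  0.032]), array([ 0.457, -0.009,  0.032])]
[-1.32357386 -0.98453896 -0.04722811]
```

```bash
r='';python3 -m jog '[[[0,-0.1,-0.08,-0.05,-0.05],[0,-0.2,-0.16,-0.05,-0.1],[0,-0.3,-0.24,-0.05,-0.15],[0,-0.4,-0.32,-0.05,-0.212],[0,-0.5,-0.4,-0.05,-0.212],[0,-0.6,-0.47,-0.05,-0.212],[0,-0.7,-0.54,-0.05,-0.212],[0,-0.8,-0.6,-0.05,-0.212],[0,-0.9,-0.67,-0.05,-0.212],[0,-1,-0.74,-0.05,-0.212],[0,-1,-0.74,-0.05,-0.212],[0,-1,-0.74,-0.05,-0.212]]]'
python3 - <<'E'
from h import *
s=bot.sense();print(s['eef_rot'].round(3),s['tcp_pos'])
print(s['eef_rot'].T@(np.array([.555,-.053,.26])-s['tcp_pos'])/.4)
E
```

```text
t: 1.35
tcp_pos: [0.4794, 0.0889, 0.2508]
eef_rot: [[-1.0, 0.003, -0.001], [0.003, 1.0, 0.001], [0.001, 0.001, -1.0]]
contact_force: [-0.1, -0.0, 0.9]
gripper_width: 0.999
grip_force: 0.0
[[-1.     0.003 -0.001]
 [ 0.003  1.     0.001]
 [ 0.001  0.001 -1.   ]] [0.47943215 0.08888155 0.2508436 ]
[-0.18986566 -0.35417244 -0.02328885]
```

```bash
python3 -m jog '[[[0,-0.04,-0.09,-0.02,0],[0,-0.08,-0.18,-0.02,0],[0,-0.13,-0.27,-0.02,0],[0,-0.19,-0.355,-0.02,0],[0,-0.19,-0.355,-0.02,0],[0,-0.19,-0.355,-0.02,0]]]'
python3 - <<'E'
from h import *
d=grab('wrist','w1')
s=bot.sense();print(s['tcp_pos'],s['joint_vel'].round(2))
im=cv2.resize(d['frame'][:,:,::-1],(800,600),interpolation=cv2.INTER_CUBIC);cv2.imwrite('pics/w1b.png',im)
E
```

```text
t: 1.95
tcp_pos: [0.555, -0.0509, 0.2588]
eef_rot: [[-1.0, -0.001, -0.001], [-0.001, 1.0, 0.001], [0.001, 0.001, -1.0]]
contact_force: [-0.3, 0.4, -1.0]
gripper_width: 0.999
grip_force: 0.0
[ 0.5546527  -0.05036471  0.25907889] [ 0.61 -0.86 -0.52 -0.04 -0.19 -0.19]
```

View pics/w1b.png

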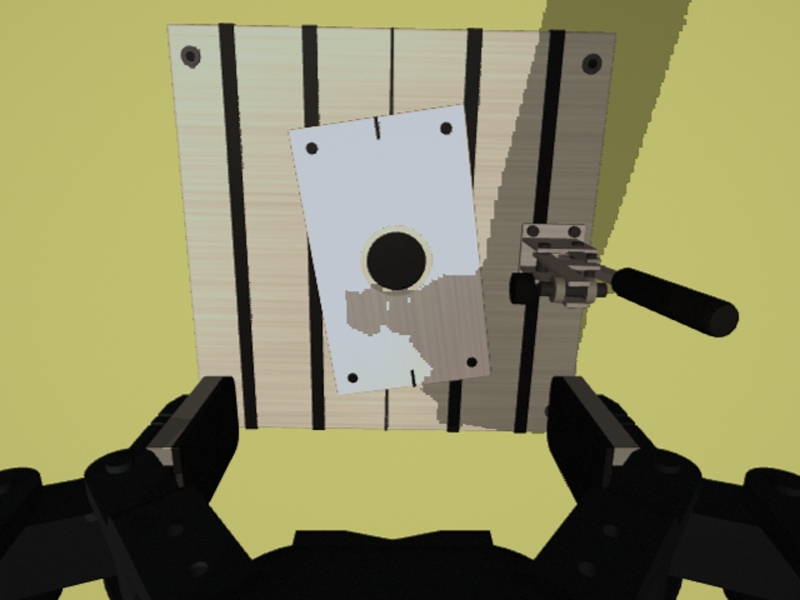

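The wrist view (up = toward robot, right = +y; 800x600 scale) shows the near notch at (376,117), the far notch at (413,386), the line at (392,28) and (386.5,430), and the clamp on the right.

```bash
cat >> h.py <<'E'
def frame(d,lines,notches):
    # lines: 2 pix (near,far) ends of line; notches near,far (native pixels). y of notches in line frame, mm
    a,b=[onz(d,p,.02)[:2] for p in lines]; u=(b-a)/np.linalg.norm(b-a); n=np.array([-u[1],u[0]])
    N=[onz(d,p,.032)[:2] for p in notches]
    print('line',a.round(4),b.round(4),'ang',np.degrees(np.arctan2(u[1],u[0])).round(2),'len',np.linalg.norm(b-a).round(4))
    print('notches',[x.round(4) for x in N],'off mm',[(1e3*(x-a)@n).round(2) for x in N],'dist',np.linalg.norm(N[0]-N[1]).round(4))
E
python3 - <<'E'
from h import *
d=load('w1'); k=1/1.25
f=lambda *L:[np.array(p)*k for p in L]
frame(d,f((392,28),(386.5,430)),f((376,117),(413,386)))
print('corners',[onz(d,p,.032)[:2].round(4) for p in f((290,130),(463,104),(490,375),(338,394))])
print('table',[onz(d,p,.02)[:2].round(4) for p in f((168,25),(615,34),(573,433),(203,428))])
# heights: triangulate plate corners & table corners w1 vs top0
t=load('top0')
for n,p,q in [('pl',(490,375),(290,197)),('pl',(338,394),(328,194)),('pl',(290,130),(338,263)),('tab',(168,25),(367,286)),('tab',(203,428),(368,182))]:
    o1,v1=ray(d,np.array(p)*k);o2,v2=ray(t,q)
    s=np.linalg.lstsq(np.c_[v1,-v2],o2-o1,rcond=None)[0];print(n,(o1+s[0]*v1).round(4),(o2+s[1]*v2).round(4))
E
```

```text
line [ 0.4121 -0.0504] [ 0.711  -0.0548] ang -0.86 len 0.2989
notches [array([ 0.4687, -0.0611]), array([ 0.6658, -0.0341])] off mm [np.float64(-9.87), np.float64(20.02)] dist 0.199
corners [array([ 0.477 , -0.1191]), array([ 0.4604, -0.0031]), array([0.6566, 0.0248]), array([ 0.6726, -0.0922])]
table [array([ 0.4104, -0.1984]), array([0.4157, 0.0978]), array([0.7139, 0.098 ]), array([ 0.7091, -0.2046])]
pl [0.6568 0.0249 0.0316] [0.6593 0.0211 0.032 ]
pl [ 0.6648 -0.0905  0.0474] [ 0.6654 -0.088   0.0474]
pl [ 0.4765 -0.1227  0.0128] [ 0.4707 -0.1182  0.0121]
tab [ 0.4077 -0.2036  0.0066] [ 0.4054 -0.2017  0.0063]
tab [ 0.7082 -0.204   0.0216] [ 0.7069 -0.2055  0.0215]
```

```bash
python3 -m jog '[[[1,-0.11,0.06,0,0],[1,-0.226,0.16,0,0],[1,-0.226,0.256,0.1,0],[1,-0.226,0.256,0.2,0],[1,-0.226,0.256,0.3,0],[1,-0.226,0.256,0.4,0],[1,-0.226,0.256,0.45,0],[1,-0.226,0.256,0.5,0],[1,-0.226,0.256,0.53,0],[1,-0.226,0.256,0.53,0],[1,-0.226,0.256,0.53,0]]]' 20
python3 - <<'E'
from h import *
d=grab('wrist','w2');print(bot.sense()['tcp_pos'],bot.sense()['contact_force'])
E
```

```text
t: 3.1
tcp_pos: [0.6458, 0.0512, 0.0482]
eef_rot: [[-1.0, -0.001, 0.001], [-0.001, 1.0, 0.0], [-0.001, 0.0, -1.0]]
contact_force: [0.3, 0.2, 0.1]
gripper_width: -0.002
grip_force: 0.0
[0.64648209 0.0509422  0.04878677] [ 0.60358105 -0.04952179 -1.00184494]
```

View pics/w2.png

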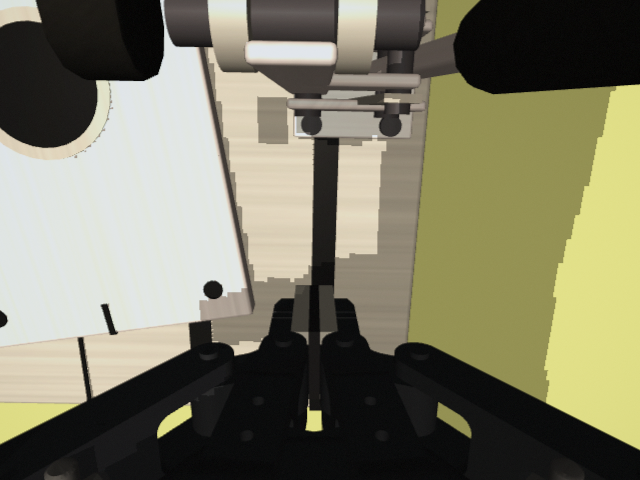

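The closed fingers are beside the plate's far +y corner (253,308), with the clamp at the top, clear of them. I'll descend, approach, and push slowly.

```bash
python3 -m jog '[[[1,0.01,0,0.03,0],[1,0.0125,0,0.0575,0],[1,0.0125,0,0.0575,0],[1,0.0125,-0.015,0.0575,0],[1,0.0125,-0.023,0.0575,0],[1,0.0125,-0.027,0.0575,0],[1,0.0125,-0.031,0.0575,0],[1,0.0125,-0.035,0.0575,0],[1,0.0125,-0.039,0.0575,0],[1,0.0125,-0.043,0.0575,0],[1,0.0125,-0.047,0.0575,0],[1,0.0125,-0.051,0.0575,0]]]'
```

```text
t: 4.35
tcp_pos: [0.6414, 0.0304, 0.0246]
eef_rot: [[-1.0, -0.001, 0.001], [-0.001, 1.0, 0.001], [-0.001, 0.001, -1.0]]
contact_force: [2.3, 3.5, 0.2]
gripper_width: -0.002
grip_force: 1.7
```

```bash
python3 -m jog '[[[1,0,-0.004,0,0],[1,0,-0.008,0,0],[1,0,-0.012,0,0],[1,0,-0.016,0,0],[1,0,-0.02,0,0],[1,0,-0.023,0,0],[1,0,-0.023,0,0],[1,0,0.01,0,0],[1,0,0.03,-0.03,0],[1,0,0.03,-0.13,0],[1,0,0.03,-0.25,0],[1,0,0.0,-0.37,0]]]'
python3 - <<'E'
from h import *
s=bot.sense();print(s['eef_rot'].T@(np.array([.495,-.145,.17])-s['tcp_pos'])/.4)
E
```

```text
t: 5.55
tcp_pos: [0.6391, 0.0314, 0.1739]
eef_rot: [[-1.0, -0.003, -0.003], [-0.003, 1.0, -0.001], [0.003, -0.001, -1.0]]
contact_force: [1.0, -1.3, 0.2]
gripper_width: -0.0
grip_force: 0.0
[ 0.36138521 -0.4399915   0.01092459]
```

```bash
python3 -m jog '[[[1,0.02,-0.1,-0.1,0],[1,0.06,-0.2,-0.2,0],[1,0.11,-0.3,-0.27,0],[1,0.16,-0.4,-0.315,0],[1,0.16,-0.43,-0.315,0],[1,0.16,-0.43,-0.315,0],[1,0.16,-0.43,-0.315,0]]]'
python3 - <<'E'
from h import *
d=grab('wrist','w3');print(bot.sense()['tcp_pos'])
c=d['frame'][0:400,230:630,::-1];cv2.imwrite('pics/w3b.png',cv2.resize(c,(600,600),interpolation=cv2.INTER_CUBIC))
E
```

```text
t: 6.25
tcp_pos: [0.5762, -0.1421, 0.2987]
eef_rot: [[-1.0, 0.001, -0.001], [0.001, 1.0, -0.0], [0.001, -0.0, -1.0]]
contact_force: [1.0, -0.2, 0.0]
gripper_width: -0.0
grip_force: 0.0
[ 0.57632075 -0.14133355  0.29809308]
```

View pics/w3b.png

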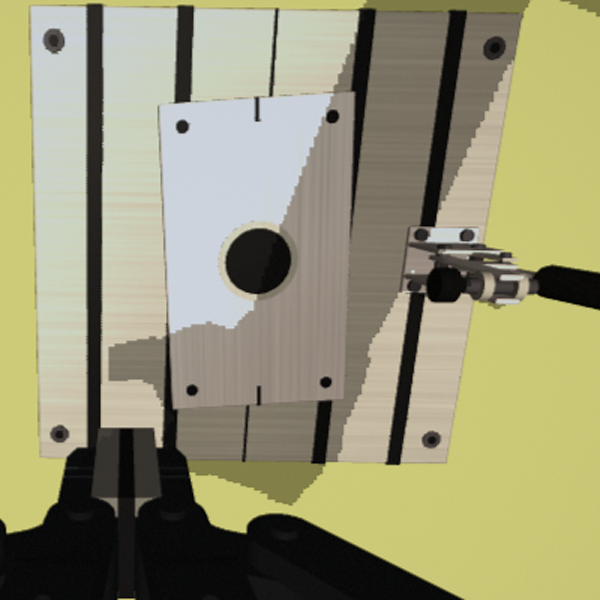

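Crop coordinates: line ends at (276.5,9) and (245,461), near notch at (257,97), far notch at (258.5,404).

```bash
cat >> h.py <<'E'
def cr(L,s=1.5,o=(230,0)): return [np.array(p)/s+o for p in L]
E
python3 - <<'E'
from h import *
d=load('w3')
frame(d,cr([(276.5,9),(245,461)]),cr([(257,97),(258.5,404)]))
print('corners',[onz(d,p,.032)[:2].round(4) for p in cr([(158,105),(354,92),(343,399),(173,409)])])
s=bot.sense();print(s['eef_rot'].T@(np.array([.496,-.165,.06])-s['tcp_pos'])/.4)
E
```

```text
line [ 0.4125 -0.0504] [ 0.7109 -0.0544] ang -0.77 len 0.2984
notches [array([ 0.4633, -0.0618]), array([ 0.6619, -0.0497])] off mm [np.float64(-10.68), np.float64(4.04)] dist 0.1989
corners [array([ 0.4677, -0.1218]), array([ 0.4606, -0.0032]), array([0.6583, 0.0085]), array([ 0.6655, -0.109 ])]
[ 0.20007587 -0.0592617   0.59546761]
```

```bash
python3 -m jog '[[[1,0.08,-0.034,0.09,0],[1,0.16,-0.034,0.18,0],[1,0.208,-0.034,0.28,0],[1,0.208,-0.034,0.39,0],[1,0.208,-0.034,0.5,0],[1,0.208,-0.034,0.58,0],[1,0.208,-0.034,0.64,0],[1,0.208,-0.034,0.665,0],[1,0.208,-0.034,0.68,0],[1,0.208,-0.034,0.68,0],[1,0.208,-0.034,0.68,0]]]'
```

```text
t: 7.4
tcp_pos: [0.4947, -0.1559, 0.0274]
eef_rot: [[-1.0, -0.001, 0.002], [-0.001, 1.0, -0.001], [-0.002, -0.001, -1.0]]
contact_force: [0.5, -0.8, 0.5]
gripper_width: 0.0
grip_force: 0.0
```

```bash
python3 -m jog '[[[1,0,0.015,0.004,0],[1,0,0.03,0.004,0],[1,0,0.042,0.004,0],[1,0,0.046,0.004,0],[1,0,0.05,0.004,0],[1,0,0.054,0.004,0],[1,0,0.058,0.004,0],[1,0,0.062,0.004,0],[1,0,0.066,0.004,0],[1,0,0.07,0.004,0],[1,0,0.073,0.004,0],[1,0,0.073,0.004,0]]]'; python3 -c "
from h import *
print(bot.sense()['tcp_pos'],bot.sense()['contact_force'])"
```

```text
t: 8.6
tcp_pos: [0.4931, -0.1265, 0.0246]
eef_rot: [[-1.0, -0.0, -0.001], [-0.0, 1.0, -0.0], [0.001, -0.0, -1.0]]
contact_force: [-2.0, -4.1, 1.0]
gripper_width: -0.005
grip_force: 1.8
[ 0.49311132 -0.12652237  0.02456901] [-1.95993909 -4.06941641  0.95791991]
```

```bash
python3 -m jog '[[[1,0,-0.02,0,0],[1,0,-0.04,-0.05,0],[1,-0.05,-0.04,-0.15,0],[1,-0.1,-0.04,-0.26,0],[1,-0.15,-0.04,-0.37,0],[1,-0.208,-0.03,-0.48,0],[1,-0.208,0.0,-0.58,0],[1,-0.208,0.0,-0.64,0],[1,-0.208,0.0,-0.68,0],[1,-0.208,0.0,-0.68,0],[1,-0.208,0.0,-0.68,0]]]'
python3 - <<'E'
from h import *
d=grab('wrist','w4');print(bot.sense()['tcp_pos'])
c=d['frame'][0:400,230:630,::-1];cv2.imwrite('pics/w4b.png',cv2.resize(c,(600,600),interpolation=cv2.INTER_CUBIC))
E
```

```text
t: 9.7
tcp_pos: [0.5771, -0.1264, 0.2962]
eef_rot: [[-1.0, -0.0, 0.001], [-0.0, 1.0, 0.001], [-0.001, 0.001, -1.0]]
contact_force: [0.4, -0.4, -0.6]
gripper_width: 0.003
grip_force: 0.0
[ 0.57661391 -0.12628994  0.29546726]
```

View pics/w4b.png

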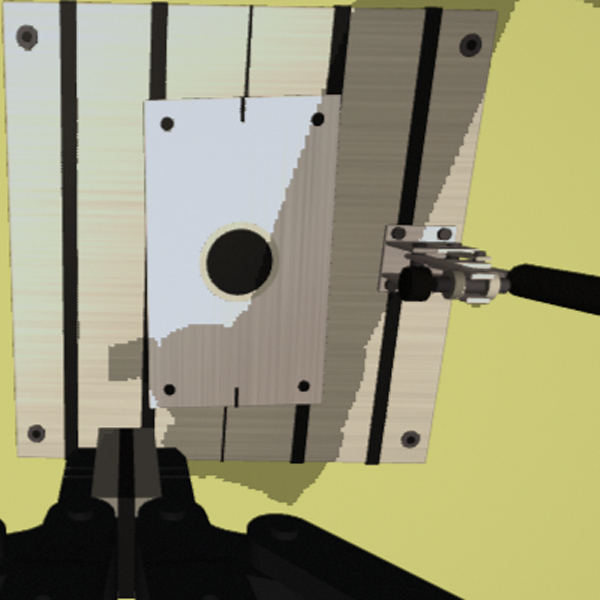

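Crop: line from (250,6) to (223,461), near notch (242.5,97), far notch (236.5,406). I'll refine these at sub-pixel level.

```bash
cat >> h.py <<'E'
def dark(d,r,c,w=5):
    g=cv2.cvtColor(d['frame'],cv2.COLOR_RGB2GRAY).astype(float)[int(round(r))]
    i=np.arange(int(round(c))-w,int(round(c))+w+1); p=g[i]; k=np.clip(np.median(p)-p-8,0,None)
    return (k@i/k.sum()) if k.sum()>0 else np.nan
def meas(d,lines,notches):
    # track the dark line between native pixel pairs; notches likewise: [(outer end, inner end)]
    def fit(segs,z,n=16):
        P=[]
        for (a,b) in segs:
            for t in np.linspace(0,1,n):
                p=np.array(a)*(1-t)+np.array(b)*t; r=round(p[1]); c=dark(d,r,p[0])
                if np.isfinite(c): P.append(onz(d,(c,r),z)[:2])
        return np.array(P)
    L=fit(lines,.02); k=np.polyfit(L[:,0],L[:,1],1); res=np.std(L[:,1]-np.polyval(k,L[:,0]))
    print('line ang',np.degrees(k[0]).round(3),'rms mm',(res*1e3).round(2),len(L),'y at .5626',np.polyval(k,.5626).round(4))
    for s in notches:
        N=fit([s],.032,8); m=np.median(N,0); print('notch',m.round(4),'off mm',(1e3*(m[1]-np.polyval(k,m[0]))).round(2),(1e3*N[:,1].std()).round(2))
E
python3 - <<'E'
from h import *
d=load('w4')
frame(d,cr([(250,6),(223,461)]),cr([(242.5,97),(236.5,406)]))
meas(d,[cr([(249.5,12),(247,88)]),cr([(225.5,415),(223,455)])],[cr([(242.5,100),(242.5,118)]),cr([(236.5,402),(236.5,391)])])
E
```

```text
line [ 0.4126 -0.051 ] [ 0.7111 -0.0547] ang -0.71 len 0.2984
notches [array([ 0.4648, -0.0551]), array([ 0.6637, -0.0492])] off mm [np.float64(-3.39), np.float64(4.95)] dist 0.199
line ang -1.046 rms mm 0.1 32 y at .5626 -0.0532
notch [ 0.4719 -0.055 ] off mm -3.46 0.1
notch [ 0.6569 -0.05  ] off mm 4.94 0.06
```

```bash
python3 -m jog '[[[1,-0.08,0.09,0,0],[1,-0.16,0.18,0.03,0],[1,-0.16,0.28,0.1,0],[1,-0.16,0.37,0.18,0],[1,-0.16,0.41,0.28,0],[1,-0.16,0.41,0.39,0],[1,-0.16,0.41,0.5,0],[1,-0.16,0.41,0.59,0],[1,-0.16,0.41,0.64,0],[1,-0.16,0.41,0.675,0],[1,-0.16,0.41,0.675,0],[1,-0.16,0.41,0.675,0]]]'; python3 -c "
from h import *
print(bot.sense()['tcp_pos'],bot.sense()['contact_force'])"
```

```text
t: 10.95
tcp_pos: [0.6409, 0.0375, 0.027]
eef_rot: [[-1.0, -0.0, 0.0], [-0.0, 1.0, 0.0], [-0.0, 0.0, -1.0]]
contact_force: [0.2, -0.5, 0.6]
gripper_width: -0.003
grip_force: 0.0
[0.64087904 0.03748148 0.02695597] [ 0.24694993 -0.53009241  0.62377843]
```

```bash
python3 -m jog '[[[1,0,-0.015,0.004,0],[1,0,-0.029,0.004,0],[1,0,-0.033,0.004,0],[1,0,-0.037,0.004,0],[1,0,-0.04,0.004,0],[1,0,-0.043,0.004,0],[1,0,-0.046,0.004,0],[1,0,-0.048,0.004,0],[1,0,-0.05,0.004,0],[1,0,-0.05,0.004,0]]]'; python3 -c "
from h import *
print(bot.sense()['tcp_pos'],bot.sense()['contact_force'])"
```

```text
t: 11.95
tcp_pos: [0.6412, 0.0179, 0.0255]
eef_rot: [[-1.0, -0.001, 0.001], [-0.001, 1.0, 0.001], [-0.001, 0.001, -1.0]]
contact_force: [-0.6, 3.5, 5.0]
gripper_width: -0.002
grip_force: 2.1
[0.64121975 0.01789402 0.02553743] [-0.60415703  3.49808485  4.95323216]
```

```bash
python3 -m jog '[[[1,0,0.02,0,0],[1,0,0.04,-0.05,0],[1,0,0.04,-0.15,0],[1,0,0.04,-0.26,0],[1,0,0.0,-0.37,0],[1,0.0,-0.1,-0.42,0],[1,0.06,-0.2,-0.42,0],[1,0.14,-0.3,-0.42,0],[1,0.23,-0.4,-0.42,0],[1,0.32,-0.43,-0.37,0],[1,0.37,-0.43,-0.3,0],[1,0.37,-0.43,-0.25,0]]]'; python3 -c "
from h import *
print(bot.sense()['tcp_pos'],bot.sense()['contact_force'])"
```

```text
t: 13.15
tcp_pos: [0.4881, -0.1543, 0.123]
eef_rot: [[-1.0, 0.003, -0.005], [0.003, 1.0, 0.001], [0.005, 0.001, -1.0]]
contact_force: [-0.7, 0.8, -0.6]
gripper_width: -0.001
grip_force: 0.0
[ 0.48807863 -0.15428064  0.12295423] [-0.6754369   0.79531196 -0.58863202]
```

```bash
python3 -m jog '[[[1,-0.012,0,0.1,0],[1,-0.012,0,0.18,0],[1,-0.012,0,0.235,0],[1,-0.012,0.015,0.242,0],[1,-0.012,0.035,0.242,0],[1,-0.012,0.05,0.242,0],[1,-0.012,0.06,0.242,0],[1,-0.012,0.064,0.242,0],[1,-0.012,0.068,0.242,0],[1,-0.012,0.072,0.242,0],[1,-0.012,0.074,0.242,0],[1,-0.012,0.074,0.242,0]]]'; python3 -c "
from h import *
print(bot.sense()['tcp_pos'],bot.sense()['contact_force'])"
```

```text
t: 14.35
tcp_pos: [0.4976, -0.1249, 0.0283]
eef_rot: [[-1.0, -0.0, 0.0], [-0.0, 1.0, 0.0], [-0.0, 0.0, -1.0]]
contact_force: [-0.1, 0.3, 0.2]
gripper_width: 0.001
grip_force: 0.0
[ 0.49759695 -0.12493148  0.02831439] [-0.06189864  0.29954623  0.23942218]
```

```bash
python3 -m jog '[[[1,0.01,0.001,0.004,0],[1,0.01,0.002,0.004,0],[1,0.01,0.003,0.004,0],[1,0.01,0.004,0.004,0],[1,0.01,0.004,0.004,0]]]'; python3 -c "
from h import *
print(bot.sense()['tcp_pos'],bot.sense()['contact_force'])"
```

```text
t: 14.85
tcp_pos: [0.4937, -0.1233, 0.0267]
eef_rot: [[-1.0, -0.0, 0.0], [-0.0, 1.0, 0.0], [-0.0, 0.0, -1.0]]
contact_force: [0.1, -0.3, 0.1]
gripper_width: -0.001
grip_force: 0.0
[ 0.49370073 -0.12329868  0.0267208 ] [ 0.11028085 -0.31713041  0.1254795 ]
```

```bash
python3 -m jog '[[[1,0,-0.02,0,0],[1,0,-0.04,-0.05,0],[1,-0.05,-0.04,-0.15,0],[1,-0.1,-0.04,-0.26,0],[1,-0.15,-0.04,-0.37,0],[1,-0.208,-0.03,-0.48,0],[1,-0.208,0.0,-0.58,0],[1,-0.208,0.0,-0.64,0],[1,-0.208,0.0,-0.68,0],[1,-0.208,0.0,-0.68,0],[1,-0.208,0.0,-0.68,0]]]'
python3 - <<'E'
from h import *
d=grab('wrist','w5');print(bot.sense()['tcp_pos'])
c=d['frame'][0:400,230:630,::-1];cv2.imwrite('pics/w5b.png',cv2.resize(c,(600,600),interpolation=cv2.INTER_CUBIC))
E
```

```text
t: 15.95
tcp_pos: [0.5769, -0.1238, 0.2982]
eef_rot: [[-1.0, 0.0, 0.0], [0.0, 1.0, -0.0], [-0.0, -0.0, -1.0]]
contact_force: [-0.0, -0.7, 0.0]
gripper_width: 0.002
grip_force: 0.0
[ 0.57639111 -0.12355992  0.29741264]
```

View pics/w5b.png

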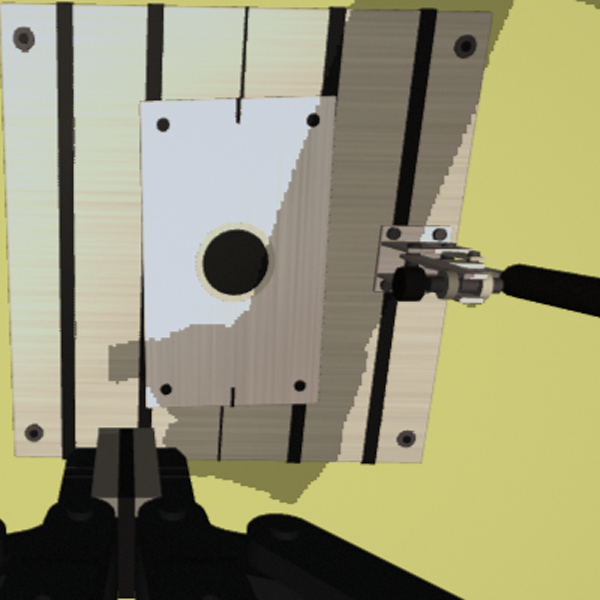

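Crop: line runs (246.5,8) to (220,459), near notch (238.5,98), far notch (232.5,405).

Run:
```python
from h import *
d=load('w5')
meas(d,[cr([(246.5,14),(244,90)]),cr([(222,412),(220,455)])],[cr([(238.5,101),(238.5,119)]),cr([(232.5,402),(232.5,391)])])
for f in ('w4','w5'):
    d=load(f); e=cr([(145,104),(150,405)] if f=='w4' else [(141,104),(147,405)]) ; print([onz(d,p,.032).round(4) for p in e])
```

```text
line ang -1.046 rms mm 0.09 32 y at .5626 -0.0532
notch [ 0.4713 -0.055 ] off mm -3.41 0.08
notch [ 0.6572 -0.05  ] off mm 4.92 0.08
[array([ 0.4687, -0.1139,  0.032 ]), array([ 0.6629, -0.1089,  0.032 ])]
[array([ 0.4681, -0.114 ,  0.032 ]), array([ 0.6632, -0.1087,  0.032 ])]
```

The plate didn't move: my fingertips were about 2 mm too high and their tapered ends slid past the edge. I'll redo both taps lower and find contact by force.

```bash
python3 -m jog '[[[1,0.08,-0.065,0.09,0],[1,0.16,-0.065,0.18,0],[1,0.21,-0.065,0.28,0],[1,0.21,-0.065,0.39,0],[1,0.21,-0.065,0.5,0],[1,0.21,-0.065,0.58,0],[1,0.21,-0.065,0.64,0],[1,0.21,-0.065,0.67,0],[1,0.21,-0.06,0.682,0],[1,0.21,-0.05,0.686,0],[1,0.21,-0.04,0.686,0],[1,0.21,-0.036,0.686,0]]]';  python3 -c "
from h import *
print(bot.sense()['tcp_pos'],bot.sense()['contact_force'])"
```

```text
t: 17.2
tcp_pos: [0.4938, -0.1375, 0.0254]
eef_rot: [[-1.0, -0.001, 0.002], [-0.001, 1.0, -0.001], [-0.002, -0.001, -1.0]]
contact_force: [-1.0, -0.2, 0.5]
gripper_width: 0.002
grip_force: 0.0
[ 0.4937871  -0.13754002  0.02541876] [-0.95512961 -0.17194019  0.48071371]
```

```bash
python3 -m jog '[[[1,0,0,0.005,0],[1,0,0.005,0.006,0],[1,0,0.01,0.006,0],[1,0,0.015,0.006,0],[1,0,0.02,0.006,0],[1,0,0.024,0.006,0],[1,0,0.026,0.006,0],[1,0,0.026,0.006,0]]]';  python3 -c "
from h import *
print(bot.sense()['tcp_pos'],bot.sense()['contact_force'])"
```

```text
t: 18.0
tcp_pos: [0.4928, -0.1278, 0.0219]
eef_rot: [[-1.0, 0.0, -0.0], [0.0, 1.0, -0.001], [0.0, -0.001, -1.0]]
contact_force: [-1.2, -1.7, -0.3]
gripper_width: -0.0
grip_force: 0.9
[ 0.49283892 -0.12779388  0.02191912] [-1.17081026 -1.65038512 -0.26158954]
```

```bash
python3 -m jog '[[[1,0,0.002,0,0],[1,0,0.004,0,0],[1,0,0.006,0,0],[1,0,0.008,0,0],[1,0,0.01,0,0],[1,0,0.01,0,0]]]';  python3 -c "
from h import *
print(bot.sense()['tcp_pos'],bot.sense()['contact_force'])"
```

```text
t: 18.6
tcp_pos: [0.4924, -0.1233, 0.0218]
eef_rot: [[-1.0, -0.0, -0.001], [-0.0, 1.0, -0.0], [0.001, -0.0, -1.0]]
contact_force: [-2.6, -4.6, 0.5]
gripper_width: 0.001
grip_force: 1.8
[ 0.49242467 -0.12325092  0.02181891] [-2.61714772 -4.59118806  0.5087048 ]
```

Now back off, go up and over to the far +y side.

```bash
python3 -m jog '[[[1,0,-0.02,0,0],[1,0,-0.04,-0.05,0],[1,-0.05,-0.04,-0.15,0],[1,-0.12,-0.03,-0.26,0],[1,-0.2,0.0,-0.36,0],[1,-0.29,0.05,-0.42,0],[1,-0.37,0.12,-0.44,0],[1,-0.37,0.22,-0.44,0],[1,-0.37,0.32,-0.44,0],[1,-0.37,0.405,-0.38,0],[1,-0.37,0.405,-0.27,0],[1,-0.37,0.405,-0.15,0]]]'; python3 -m jog '[[[1,0,0,0.09,0],[1,0,0,0.09,0]]]'; python3 -c "
from h import *
print(bot.sense()['tcp_pos'],bot.sense()['contact_force'])"
```

```text
t: 19.8
tcp_pos: [0.6429, 0.041, 0.0824]
eef_rot: [[-1.0, -0.003, 0.005], [-0.003, 1.0, 0.002], [-0.005, 0.002, -1.0]]
contact_force: [0.1, -0.2, -0.4]
gripper_width: -0.001
grip_force: 0.0
t: 20.0
tcp_pos: [0.6356, 0.0396, 0.0398]
eef_rot: [[-1.0, -0.001, -0.011], [-0.001, 1.0, 0.003], [0.011, 0.003, -1.0]]
contact_force: [-1.8, -0.1, -0.4]
gripper_width: 0.005
grip_force: 0.0
[0.63560786 0.03963369 0.03982114] [-1.81265886 -0.08266638 -0.35743874]
```

```bash
python3 -m jog '[[[1,0,0,0.04,0],[1,0,0,0.058,0],[1,0,0,0.058,0],[1,0,-0.01,0.058,0],[1,0,-0.02,0.058,0],[1,0,-0.026,0.058,0],[1,0,-0.03,0.058,0],[1,0,-0.034,0.058,0],[1,0,-0.034,0.058,0]]]'; python3 -c "
from h import *
print(bot.sense()['tcp_pos'],bot.sense()['contact_force'])"
```

```text
t: 20.9
tcp_pos: [0.6408, 0.0249, 0.0228]
eef_rot: [[-1.0, 0.0, 0.0], [0.0, 1.0, 0.0], [-0.0, 0.0, -1.0]]
contact_force: [-0.5, -0.4, 0.4]
gripper_width: 0.0
grip_force: 0.0
[0.64080399 0.02487567 0.02279261] [-0.47819376 -0.3859843   0.35556547]
```

```bash
python3 -m jog '[[[1,0,-0.003,0.002,0],[1,0,-0.006,0.002,0],[1,0,-0.008,0.002,0],[1,0,-0.008,0.002,0]]]'; python3 -c "
from h import *
print(bot.sense()['tcp_pos'],bot.sense()['contact_force'])"
```

```text
t: 21.3
tcp_pos: [0.6406, 0.0226, 0.0217]
eef_rot: [[-1.0, -0.001, -0.0], [-0.001, 1.0, 0.001], [0.0, 0.001, -1.0]]
contact_force: [-0.3, 1.5, -1.4]
gripper_width: 0.001
grip_force: 1.1
[0.64063039 0.02257716 0.02172705] [-0.26697531  1.45521303 -1.42942492]
```

```bash
python3 -m jog '[[[1,0,-0.003,0,0],[1,0,-0.006,0,0],[1,0,-0.009,0,0],[1,0,-0.011,0,0],[1,0,-0.0125,0,0],[1,0,-0.0125,0,0]]]'; python3 -c "
from h import *
print(bot.sense()['tcp_pos'],bot.sense()['contact_force'])"
```

```text
t: 21.9
tcp_pos: [0.6412, 0.0169, 0.0221]
eef_rot: [[-1.0, -0.0, 0.001], [-0.0, 1.0, 0.0], [-0.001, 0.0, -1.0]]
contact_force: [2.0, 2.5, 0.1]
gripper_width: 0.003
grip_force: 1.4
[0.64119175 0.01686078 0.02211017] [1.96124877 2.48130946 0.11544902]
```

```bash
python3 -m jog '[[[1,0,0.02,0,0],[1,0,0.04,-0.05,0],[1,0,0.04,-0.15,0],[1,0,0.04,-0.26,0],[1,0,0.0,-0.37,0],[1,0.0,-0.1,-0.47,0],[1,0.06,-0.2,-0.56,0],[1,0.12,-0.29,-0.64,0],[1,0.16,-0.36,-0.69,0],[1,0.16,-0.36,-0.69,0],[1,0.16,-0.36,-0.69,0]]]'
python3 - <<'E'
from h import *
d=grab('wrist','w6');print(bot.sense()['tcp_pos'])
c=d['frame'][0:400,230:630,::-1];cv2.imwrite('pics/w6b.png',cv2.resize(c,(600,600),interpolation=cv2.INTER_CUBIC))
E
```

```text
t: 23.0
tcp_pos: [0.5766, -0.1285, 0.2991]
eef_rot: [[-1.0, 0.002, 0.002], [0.002, 1.0, -0.001], [-0.002, -0.001, -1.0]]
contact_force: [0.5, 0.8, -0.5]
gripper_width: -0.001
grip_force: 0.0
[ 0.57659102 -0.12723849  0.29761682]
```

View pics/w6b.png

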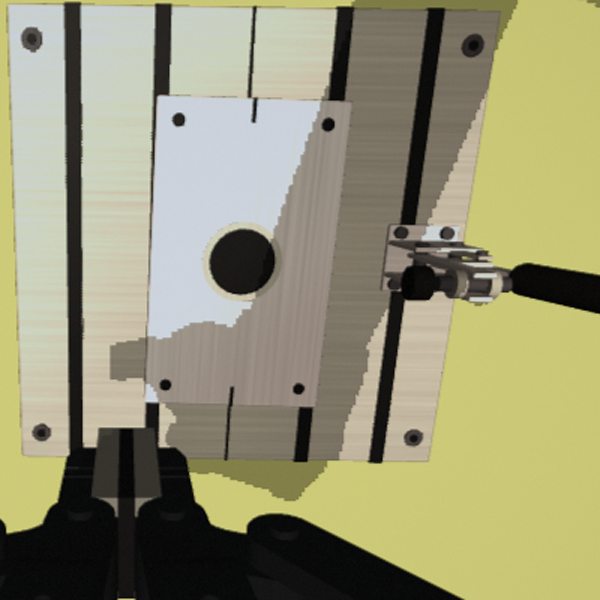

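Crop: line (254.5,8) to (226.5,458), near notch (255,100), far notch (232,404).

Run:
```python
from h import *
d=load('w6')
meas(d,[cr([(254.5,14),(250.5,90)]),cr([(229.5,412),(226.8,455)])],[cr([(255,101),(254,119)]),cr([(232.3,402),(232.5,390)])])
```

```text
line ang -1.04 rms mm 0.1 32 y at .5626 -0.0532
notch [ 0.4715 -0.0498] off mm 1.74 0.11
notch [ 0.6572 -0.0562] off mm -1.27 0.19
```

```bash
python3 -m jog '[[[1,0.08,0,0,0],[1,0.16,0.08,0,0],[1,0.234,0.16,0,0],[1,0.234,0.26,0.04,0],[1,0.234,0.36,0.1,0],[1,0.234,0.416,0.18,0],[1,0.234,0.416,0.29,0],[1,0.234,0.416,0.4,0],[1,0.234,0.416,0.5,0],[1,0.234,0.416,0.58,0],[1,0.234,0.416,0.6,0],[1,0.234,0.416,0.6,0]]]'; python3 -c "
from h import *
print(bot.sense()['tcp_pos'],bot.sense()['contact_force'])"
```

```text
t: 24.25
tcp_pos: [0.4808, 0.0403, 0.056]
eef_rot: [[-1.0, -0.002, -0.005], [-0.002, 1.0, 0.0], [0.005, 0.0, -1.0]]
contact_force: [0.6, -0.4, 0.3]
gripper_width: -0.002
grip_force: 0.0
[0.48081479 0.04032098 0.0559816 ] [ 0.58961306 -0.39269903  0.34249384]
```

```bash
python3 -m jog '[[[1,0,0,0.05,0],[1,0,0,0.085,0],[1,0,0,0.088,0],[1,0,-0.012,0.088,0],[1,0,-0.024,0.088,0],[1,0,-0.03,0.088,0],[1,0,-0.034,0.088,0],[1,0,-0.037,0.088,0],[1,0,-0.037,0.088,0]]]'; python3 -c "
from h import *
print(bot.sense()['tcp_pos'],bot.sense()['contact_force'])"
```

```text
t: 25.15
tcp_pos: [0.4833, 0.0243, 0.0229]
eef_rot: [[-1.0, 0.0, 0.0], [0.0, 1.0, 0.0], [-0.0, 0.0, -1.0]]
contact_force: [0.0, 0.0, -0.7]
gripper_width: -0.0
grip_force: 0.0
[0.48325307 0.0242847  0.0228503 ] [ 0.04094071  0.04938617 -0.65513762]
```

```bash
python3 -m jog '[[[1,0,-0.002,0.002,0],[1,0,-0.004,0.002,0],[1,0,-0.005,0.002,0],[1,0,-0.005,0.002,0]]]'; python3 -m jog '[[[1,0,-0.001,0,0],[1,0,-0.002,0,0],[1,0,-0.002,0,0]]]'
```

```text
t: 25.55
tcp_pos: [0.4831, 0.0226, 0.0218]
eef_rot: [[-1.0, -0.0, -0.0], [-0.0, 1.0, 0.0], [0.0, 0.0, -1.0]]
contact_force: [-0.8, 0.3, 0.1]
gripper_width: 0.003
grip_force: 0.1
t: 25.85
tcp_pos: [0.483, 0.0222, 0.0218]
eef_rot: [[-1.0, -0.0, -0.0], [-0.0, 1.0, 0.001], [0.0, 0.001, -1.0]]
contact_force: [0.3, 2.5, -0.8]
gripper_width: 0.001
grip_force: 1.2
```

```bash
python3 -m jog '[[[1,0,-0.001,0,0],[1,0,-0.002,0,0],[1,0,-0.003,0,0],[1,0,-0.004,0,0],[1,0,-0.004,0,0]]]'
```

```text
t: 26.35
tcp_pos: [0.4826, 0.0202, 0.0217]
eef_rot: [[-1.0, -0.0, -0.001], [-0.0, 1.0, 0.0], [0.001, 0.0, -1.0]]
contact_force: [-1.6, 3.8, 0.5]
gripper_width: 0.0
grip_force: 1.8
```

```bash
python3 -m jog '[[[1,0,0.02,0,0],[1,0,0.03,-0.06,0],[1,0,0.02,-0.16,0],[1,0,-0.05,-0.22,0],[1,0,-0.15,-0.22,0],[1,-0.02,-0.25,-0.22,0],[1,-0.1,-0.34,-0.22,0],[1,-0.19,-0.41,-0.22,0],[1,-0.29,-0.415,-0.2,0],[1,-0.37,-0.415,-0.14,0],[1,-0.4,-0.415,-0.06,0],[1,-0.4,-0.415,-0.02,0]]]'; python3 -m jog '[[[1,0,0,0.018,0],[1,0,0,0.018,0]]]'
```

```text
t: 27.55
tcp_pos: [0.6447, -0.1463, 0.0271]
eef_rot: [[-1.0, -0.0, -0.0], [-0.0, 1.0, -0.002], [0.0, -0.002, -1.0]]
contact_force: [-0.2, 0.8, -0.8]
gripper_width: -0.006
grip_force: 0.0
t: 27.75
tcp_pos: [0.643, -0.146, 0.0222]
eef_rot: [[-1.0, -0.0, -0.001], [-0.0, 1.0, -0.001], [0.001, -0.001, -1.0]]
contact_force: [0.4, 0.1, 0.7]
gripper_width: -0.002
grip_force: 0.0
```

Approach to about -0.130.

```bash
python3 -m jog '[[[1,0,0.012,0,0],[1,0,0.024,0,0],[1,0,0.032,0,0],[1,0,0.036,0,0],[1,0,0.039,0,0],[1,0,0.041,0,0],[1,0,0.041,0,0]]]'; python3 -m jog '[[[1,0,0.001,0,0],[1,0,0.002,0,0],[1,0,0.002,0,0]]]'
```

```text
t: 28.45
tcp_pos: [0.6432, -0.1295, 0.0227]
eef_rot: [[-1.0, -0.0, 0.0], [-0.0, 1.0, 0.0], [-0.0, 0.0, -1.0]]
contact_force: [0.2, -0.2, 0.4]
gripper_width: -0.004
grip_force: 0.0
t: 28.75
tcp_pos: [0.6432, -0.1287, 0.0226]
eef_rot: [[-1.0, -0.0, -0.0], [-0.0, 1.0, 0.0], [0.0, 0.0, -1.0]]
contact_force: [0.6, 0.1, 0.4]
gripper_width: -0.004
grip_force: 0.0
```

```bash
python3 -m jog '[[[1,0,0.001,0,0],[1,0,0.002,0,0],[1,0,0.002,0,0]]]'
```

```text
t: 29.05
tcp_pos: [0.6432, -0.1284, 0.0227]
eef_rot: [[-1.0, 0.0, -0.0], [0.0, 1.0, -0.001], [0.0, -0.001, -1.0]]
contact_force: [0.0, -1.7, -0.3]
gripper_width: -0.001
grip_force: 0.8
```

```bash
python3 -m jog '[[[1,0,0.001,0,0],[1,0,0.002,0,0],[1,0,0.003,0,0],[1,0,0.003,0,0]]]'; python3 -m jog '[[[1,0,-0.02,0,0],[1,0,-0.04,-0.05,0],[1,0,-0.04,-0.15,0],[1,0.03,-0.03,-0.26,0],[1,0.08,-0.01,-0.37,0],[1,0.13,0.0,-0.48,0],[1,0.165,0.0,-0.58,0],[1,0.165,0.0,-0.65,0],[1,0.165,0.0,-0.69,0],[1,0.165,0.0,-0.69,0],[1,0.165,0.0,-0.69,0]]]'
python3 - <<'E'
from h import *
d=grab('wrist','w7');print(bot.sense()['tcp_pos'])
c=d['frame'][0:400,230:630,::-1];cv2.imwrite('pics/w7b.png',cv2.resize(c,(600,600),interpolation=cv2.INTER_CUBIC))
E
```

```text
t: 29.45
tcp_pos: [0.6435, -0.1269, 0.0229]
eef_rot: [[-1.0, -0.0, 0.001], [-0.0, 1.0, -0.0], [-0.001, -0.0, -1.0]]
contact_force: [0.4, -3.7, -1.1]
gripper_width: 0.004
grip_force: 1.2
t: 30.55
tcp_pos: [0.5772, -0.1266, 0.2982]
eef_rot: [[-1.0, -0.0, -0.0], [-0.0, 1.0, 0.001], [0.0, 0.001, -1.0]]
contact_force: [0.1, -0.4, -0.5]
gripper_width: -0.0
grip_force: 0.0
[ 0.57675091 -0.12645208  0.29729613]
```

View pics/w7b.png

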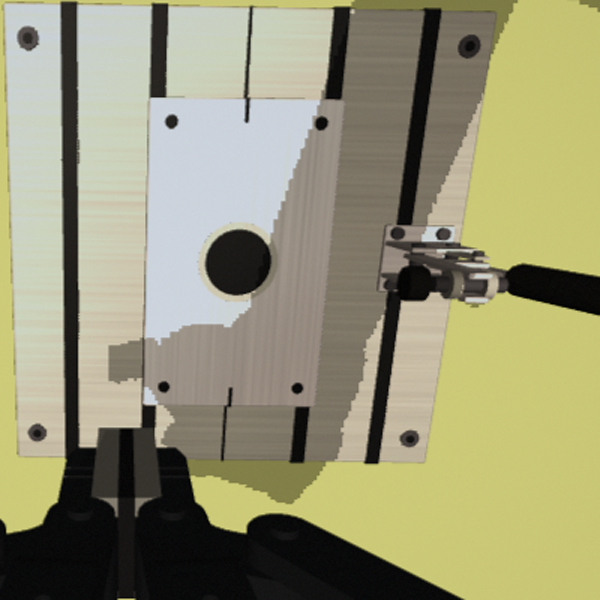

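Crop: line (250,8) to (223,458), near notch (247.5,99), far notch (230,404).

Run:
```python
from h import *
d=load('w7')
meas(d,[cr([(250,14),(247.3,90)]),cr([(225.8,412),(223.2,455)])],[cr([(247.6,101),(247,119)]),cr([(230,402),(230.3,390)])])
P=lambda *p: None
# pivot and grip world, check handle pixels
y0=np.array([.5626,-.0532]);a=np.radians(-1.04);n=np.array([-np.sin(a),np.cos(a)])
print('table centre check', (onz(load('w1'),np.array((168,25))/1.25,.02)))
```

```text
line ang -1.043 rms mm 0.09 32 y at .5626 -0.0532
notch [ 0.4715 -0.0522] off mm -0.59 0.04
notch [ 0.6568 -0.0543] off mm 0.59 0.09
table centre check [ 0.41040451 -0.19841548  0.02      ]
```

Run:
```python
from h import *
pv=np.array([.564,.0748,.052])
def ax(s,phi,m=0):
    p=np.radians(phi);return pv+np.array([.018*s*np.cos(p), s*np.cos(p)-m*np.sin(p), s*np.sin(p)+m*np.cos(p)])
for f in ('w1','w7'):
    d=load(f);print(f,[proj(d,ax(s,77)).round(1) for s in (.05,.085,.126)],'fixture pad',proj(d,[.5617+.0012,.0148,.115]).round(1))
s=.095; h=.011; t0=bot.sense()['tcp_pos']
for th in np.r_[0:80:8,78.5]:
    c=ax(s,77-th,.009); print(int(th),(c-[0,h,0]).round(4))
t=bot.sense();print(t['tcp_pos'])
```

```text
w1 [array([497.7, 224.7]), array([531.4, 237.8]), array([582.6, 257.8])] fixture pad [405.8 228. ]
w7 [array([573.3, 185.9]), array([611.5, 193.6]), array([668., 205.])] fixture pad [493.5 187.3]
0 [0.5644 0.0764 0.1466]
8 [0.5646 0.0894 0.1439]
16 [0.5648 0.102  0.1395]
24 [0.565  0.1138 0.1333]
32 [0.5652 0.1246 0.1255]
40 [0.5654 0.1343 0.1164]
48 [0.5655 0.1425 0.1059]
56 [0.5656 0.1493 0.0944]
64 [0.5657 0.1543 0.0821]
72 [0.5657 0.1577 0.0692]
78 [0.5657 0.159  0.0585]
[ 0.57675091 -0.12645208  0.29729613]
```

```bash
python3 -m jog '[[[1,0.03,0.1,0,0],[1,0.03,0.2,0,0],[1,0.03,0.3,0,0],[1,0.03,0.4,0.02,0],[1,0.03,0.46,0.08,0],[1,0.03,0.48,0.16,0],[1,0.03,0.48,0.24,0],[1,0.03,0.48,0.31,0],[1,0.03,0.48,0.36,0],[1,0.03,0.48,0.37,0],[1,0.03,0.48,0.37,0]]]'; python3 -c "
from h import *
print(bot.sense()['tcp_pos'],bot.sense()['contact_force'])"
```

```text
t: 31.7
tcp_pos: [0.5636, 0.0653, 0.149]
eef_rot: [[-1.0, -0.0, -0.004], [-0.0, 1.0, 0.0], [0.004, 0.0, -1.0]]
contact_force: [0.0, 0.3, -0.3]
gripper_width: -0.003
grip_force: 0.0
[0.56358807 0.06531799 0.14901705] [ 0.01425441  0.28585548 -0.31061926]
```

```bash
python3 -m jog '[[[1,0,0.014,0.004,0],[1,0,0.0275,0.0085,0],[1,0,0.036,0.01,0],[1,0,0.044,0.012,0],[1,0,0.052,0.0135,0],[1,0,0.06,0.015,0],[1,0,0.068,0.0175,0],[1,0,0.076,0.02,0],[1,0,0.084,0.023,0],[1,0,0.0915,0.026,0],[1,0,0.099,0.03,0],[1,0,0.1065,0.034,0]]]'; python3 -c "
from h import *
print(bot.sense()['tcp_pos'],bot.sense()['contact_force'])"
```

```text
t: 32.9
tcp_pos: [0.565, 0.1082, 0.137]
eef_rot: [[-1.0, -0.0, -0.0], [-0.0, 1.0, 0.0], [0.0, 0.0, -1.0]]
contact_force: [0.8, -1.5, 3.2]
gripper_width: 0.0
grip_force: 1.2
[0.56501089 0.10823778 0.13695505] [ 0.80298032 -1.52308998  3.16295986]
```

```bash
python3 -m jog '[[[1,0,0.007,0.005,0],[1,0,0.014,0.009,0],[1,0,0.021,0.014,0],[1,0,0.028,0.019,0],[1,0,0.0345,0.024,0],[1,0,0.041,0.029,0],[1,0,0.047,0.034,0],[1,0,0.053,0.04,0],[1,0,0.0595,0.046,0],[1,0,0.065,0.0515,0],[1,0,0.0705,0.058,0],[1,0,0.0755,0.0645,0]]]'
```

```text
t: 34.1
tcp_pos: [0.5652, 0.1384, 0.1111]
eef_rot: [[-1.0, -0.0, 0.0], [-0.0, 1.0, 0.0], [-0.0, 0.0, -1.0]]
contact_force: [-0.3, 0.1, 2.8]
gripper_width: 0.002
grip_force: 0.8
```

```bash
python3 -m jog '[[[1,0,0.005,0.006,0],[1,0,0.01,0.013,0],[1,0,0.015,0.02,0],[1,0,0.019,0.027,0],[1,0,0.023,0.034,0],[1,0,0.027,0.042,0],[1,0,0.0305,0.049,0],[1,0,0.034,0.057,0],[1,0,0.037,0.065,0],[1,0,0.04,0.0725,0],[1,0,0.041,0.0765,0],[1,0,0.042,0.08,0]]]'
```

```text
t: 35.3
tcp_pos: [0.5652, 0.1551, 0.0793]
eef_rot: [[-1.0, -0.0, 0.0], [-0.0, 1.0, 0.0], [-0.0, 0.0, -1.0]]
contact_force: [-0.8, 1.6, 2.7]
gripper_width: -0.003
grip_force: 1.1
```

```bash
python3 -m jog '[[[1,0,0.001,0.004,0],[1,0,0.002,0.008,0],[1,0,0.003,0.012,0],[1,0,0.004,0.016,0],[1,0,0.005,0.02,0],[1,0,0.006,0.024,0],[1,0,0.007,0.028,0],[1,0,0.008,0.032,0],[1,0,0.008,0.036,0],[1,0,0.009,0.039,0],[1,0,0.009,0.042,0],[1,0,0.009,0.045,0]]]'
```

```text
t: 36.5
tcp_pos: [0.5653, 0.1585, 0.0612]
eef_rot: [[-1.0, -0.0, 0.0], [-0.0, 1.0, 0.0], [-0.0, 0.0, -1.0]]
contact_force: [-0.5, 2.2, 3.3]
gripper_width: -0.001
grip_force: 1.5
```

```bash
python3 -m jog '[[[1,0,0,0.002,0],[1,0,0,0.004,0],[1,0,0,0.006,0],[1,0,0,0.0075,0],[1,0,0,0.0075,0]]]';python3 -m jog '[[[1,0,0,0.001,0],[1,0,0,0.002,0],[1,0,0,0.002,0]]]'
```

```text
t: 37.0
tcp_pos: [0.5651, 0.1584, 0.0582]
eef_rot: [[-1.0, -0.0, -0.0], [-0.0, 1.0, -0.0], [0.0, -0.0, -1.0]]
contact_force: [0.9, 1.1, 1.9]
gripper_width: -0.001
grip_force: 1.1
t: 37.3
tcp_pos: [0.5651, 0.1584, 0.0576]
eef_rot: [[-1.0, -0.0, -0.0], [-0.0, 1.0, -0.0], [0.0, -0.0, -1.0]]
contact_force: [-1.2, 1.7, 2.6]
gripper_width: 0.002
grip_force: 1.6
```

```bash
python3 -m jog '[[[1,0,0,0.001,0],[1,0,0,0.002,0],[1,0,0,0.003,0],[1,0,0,0.003,0]]]';python3 -m jog '[[[1,0,0,0.001,0],[1,0,0,0.002,0],[1,0,0,0.002,0]]]'
```

```text
t: 37.7
tcp_pos: [0.5653, 0.1584, 0.0574]
eef_rot: [[-1.0, -0.0, 0.001], [-0.0, 1.0, -0.0], [-0.001, -0.0, -1.0]]
contact_force: [-1.7, 0.7, 9.9]
gripper_width: 0.004
grip_force: 4.9
t: 38.0
tcp_pos: [0.5653, 0.1584, 0.0573]
eef_rot: [[-1.0, -0.0, 0.001], [-0.0, 1.0, -0.0], [-0.001, -0.0, -1.0]]
contact_force: [-4.5, 0.4, 13.9]
gripper_width: 0.004
grip_force: 7.2
```

Against the stop (force rises to 14 N with no further travel). I'll retreat up and look.

```bash
python3 -m jog '[[[1,0,0,-0.02,0],[1,0,0,-0.08,0],[1,0,0,-0.18,0],[1,0,0,-0.28,0],[1,0,-0.1,-0.38,0],[1,0,-0.2,-0.48,0],[1,0,-0.3,-0.55,0],[1,0,-0.4,-0.6,0],[1,-0.03,-0.5,-0.6,0],[1,-0.03,-0.6,-0.6,0],[1,-0.03,-0.7,-0.6,0],[1,-0.03,-0.71,-0.6,0]]]'; python3 -m jog '[[[1,0,0,0,0],[1,0,0,0,0]]]'
python3 - <<'E'
from h import *
d=grab('wrist','w8')
c=d['frame'][0:400,230:630,::-1];cv2.imwrite('pics/w8b.png',cv2.resize(c,(600,600),interpolation=cv2.INTER_CUBIC))
E
```

```text
t: 39.2
tcp_pos: [0.5764, -0.1303, 0.2944]
eef_rot: [[-1.0, 0.006, -0.002], [0.006, 1.0, -0.002], [0.002, -0.002, -1.0]]
contact_force: [0.6, 0.2, 0.4]
gripper_width: 0.0
grip_force: 0.0
t: 39.4
tcp_pos: [0.5768, -0.1247, 0.2951]
eef_rot: [[-1.0, -0.001, -0.001], [-0.001, 1.0, 0.001], [0.001, 0.001, -1.0]]
contact_force: [0.1, 1.0, 0.0]
gripper_width: 0.0
grip_force: 0.0
```

View pics/w8b.png

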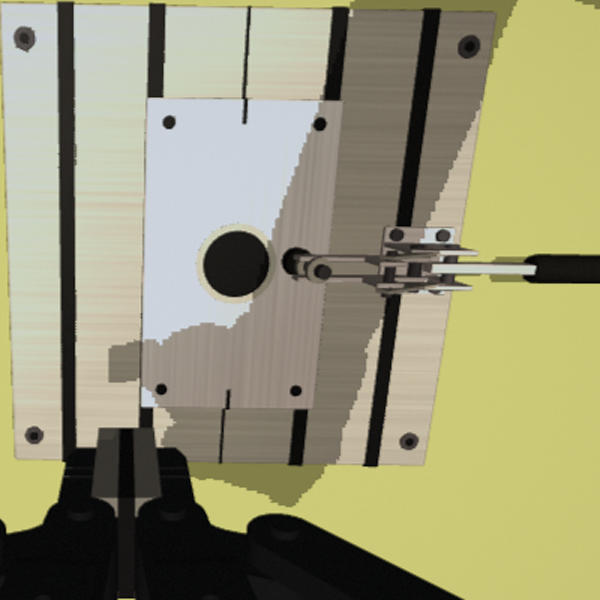

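The clamp is closed with its pad on the plate at (295,262). The line runs (249,8) to (221,460), with notches at (245,99) and (228,406).

Run:
```python
from h import *
d=load('w8')
meas(d,[cr([(249,14),(245.5,90)]),cr([(223.8,415),(221.2,457)])],[cr([(245.3,101),(244.7,119)]),cr([(228,404),(228.3,393)])])
print(bot.finish_job())
```

```text
line ang -1.046 rms mm 0.1 32 y at .5626 -0.0532
notch [ 0.471  -0.0521] off mm -0.59 0.06
notch [ 0.6566 -0.0545] off mm 0.46 0.1
the job is handed in; nothing more can be done
None
```

The plate's notches measured −0.6 mm (near) and +0.5 mm (far) off the centre line after clamping, the toggle clamp is closed to its stop, and the job was handed in at about 39 s.

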